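Set the screw rest and lay the bar in the straightening stand

ROBOT

A 7-joint arm with a two-finger parallel gripper is mounted at the origin on the work surface. World frame = base frame: x ahead of the robot, y to its left, z up, the work surface at z = 0. Lengths are in m, angles in rad, forces in N, time in s.
With the tool pointing down it reaches from about 0.4 to 0.875 m from the base axis. Payload 19.3 kg.
Tool frame: the origin (TCP) lies at the very end of the fingers, on their centre line; the grasp point (between the pads) lies 19 mm behind it (ctrl.grip_point_offset is the distance from the TCP to the grasp point, in m); z points along the fingers, x is the direction in which the jaws open and shut, and the axes are right-handed (so a half turn about z gives the same grasp; the last joint's range is limited). The gripper opens to 85 mm and grips with 20 to 120 N. Pads are 22 mm wide; open, the fingers measure 114 mm over their backs; the gripper's body (76 mm by 85 mm) begins 54 mm behind the grasp point. The pads swing forward as they close: fully open they stand 13 mm farther back than shut.
Start: joints at [1.193, 0.521, -0.036, 1.599, 0.021, 1.021, -0.113], TCP at [0.189, -0.596, 0.231] pointing down, gripper open.
Joint ranges: [-2.91, 2.91], [-0.3, 2.13], [-1.5, 1.42], [0.17, 2.43], [-1.26, 4.41], [0.16, 1.93], [-2.52, 2.52]. Speed limits (rad/s): [1.89, 1.89, 2.39, 2.39, 3.01, 3.01, 3.01].

INTERFACE

Orientations are given as a unit quaternion [x, y, z, w].
In Python, from bench import ctrl gives the robot as it stands. The module is installed in compiled form; this text tells all that it offers.
- The arm moves only by the shell command python3 -m handwheel 'ROWS' [FORCE]. ROWS is JSON, a list of rows, each a list of 7 numbers: the turn, a rotation vector about the tool's x, y, z in degrees, then the shift along the tool's x, y, z in cm, then the opening, from 0 (shut) to 1 (fully open). In form: [[rx, ry, rz, tx, ty, tz, hand], ...]. A call has exactly 8 rows; each row is the pose to reach, as a shift and turn from the pose commanded when the call began, along the tool's axes at that moment; what a row does not reach only later rows make up. A row lasts 1/8 s, in which the tool goes at most 62.5 mm and 10.7 degrees, less where a joint would pass 70% of its speed; a pose out of reach is approached as far as the arm can. A call with a gripper value outside its range is refused whole. The fingers move at their own pace and stop on an object; FORCE is the grip in N (left out, the last holds). Time passes only in rows, so rows that repeat a pose let the fingers close, or fill a call up. It gives the time, the measured TCP pose, the force and the opening at its end, in the units of the state.
- ctrl.get_state(): the state, without advancing time (a new reading comes with each control period).
- ctrl.snapshot(name): name is "side" or "top" or "wrist"; returns the picture (384x512x3 uint8, red, green, blue); there is no depth.
- ctrl.camera_model(name): a dict with "mtx" (3x3 intrinsics, pixels), "pose" (4x4, takes a point from camera to world coordinates). Camera axes: x right, y up, looking along -z (the intrinsics and any distortion apply to the point x, -y, -z); pixel columns grow to the right and rows downward; lengths in m; the calibration is good to about 2 mm. A picture is of the moment at which its call begins: read the wrist's pose just before it. camera_model takes no time and is no camera call; for the wrist camera it gives the pose at the moment of the call.
- ctrl.sign_off(): hands the job in, once; it reports no verdict.
The state is a dict: "clock": time; "qpos": joint angles; "qvel": joint speeds; "tau": joint torques, N m; "tcp_pos": TCP position; "eef_rot": TCP orientation; "contact_force": force on the tool from outside, world axes, zero at the start; "wrist_torque": the same for the moment, N m; "finger_gap": finger opening in m.
Only numpy, scipy, OpenCV 4.12 (cv2) and the standard library are available. Lean on these libraries where they do the work, as an engineer would, in place of code of your own. Each camera call takes 0.05 s, during which the arm holds its last target.

TASK

Make the straightening stand ready: screw the brass-collared middle rest down, clockwise, until its tall cheek stands at the back, level and in line with the cheeks of the two fixed end rests. Then lay the square steel bar centrally across the three rests and slide it back gently until it lies flat against all three cheeks, let go, and leave the jar, loupe and pot where they are. The brass collar is soft: grip it firmly but with no more than 70 N; and set the bar down and press it on the stand gently, never with more than 80 N.

Things in the scene. Friction and masses are not known exactly. Their poses are not given: they have to be found in the camera images.
- home (a point): Fixed point of the stand (bolted down, base plate 90 x 236 x 18 mm on the bench, yaw within 0.3 rad): where the middle rest's seat meets its cheek once set, 72 mm above the bench. x points to the back, square to the cheek faces, which lie at x = 0; y runs along the row of rests; z up. The screw axis is at x = -7 mm, y = 0. The plate reaches from x = -52 to +38 mm.
- left_rest (a point): Left fixed end rest, a steel block at y = +95 mm of home: middle of the line where its flat seat meets its cheek's front face. Seat 72 mm above the bench, 27 mm deep to the front, 24 mm wide along y; the cheek behind is 7 mm thick and rises 15 mm above the seat.
- right_rest (a point): Right fixed end rest, the same, at y = -95 mm of home.
- middle_rest (a point): Screw rest: point on the screw axis at seat height. Its x points to its own cheek (face 7 mm along x, 7 mm thick, 15 mm high); seat 20 mm to the other side, 26 mm wide. Set, its axes are those of home, at 72 mm height. Starts 0.9 to 2.4 rad anticlockwise of that and higher: right-hand thread, 6 mm a turn, no stop at the set place. Turning takes 0.5 to 0.9 N m; it stays where let go.
- collar (a point): Centre of the screw rest's round knurled brass collar, 50 mm wide, 22 mm high, on the screw axis, 23 mm below middle_rest. Grip it here from above, at any yaw: the rest above it lies within its outline and ends 38 mm above this point. Soft brass: squeeze it with 70 N a finger at most; a light grip slips. Below it a thin neck and the base plate, 31 mm down when set. 58 mm are free between collar and end rests.
- bar_center (a point): Centre of the loose dark steel bar, 12 x 12 mm, 220 mm long along its y, 0.2 to 0.33 kg. Starts on a fixed cradle, on two blocks 14 mm wide at y = +-75 mm, tops 26 mm above the bench, board 10 mm thick. Sliding it takes 2 to 6 N. Home, it is at home x = -6, z = +6 mm, y about 0. Fingers have room on both sides of it between the rests, about y = +-54 mm.
- jar: Small glass jar with a dark lid, 48 mm wide, 55 mm high, origin at its underside; leave alone.
- loupe: Black eye loupe, 38 mm wide, 32 mm high, standing on the bench, origin at its underside; leave alone.
- pot: White ceramic pot, 70 mm wide, 35 mm high, origin at its underside; leave alone.
There are look-alikes about, which are no part of the job. There is more than one size of the part that bears bar_center; the job needs the smaller.

How it is judged:
By the outcome, as a careful person would: the job done as asked, in the order asked, and still so for the second after the job is handed in, with the robot touching nothing.
It also fails if it takes over 72 s, if anything falls off the work surface, if the arm or the gripper's body presses on something with over 40 N, if the wrist force passes 120 N, or if a joint passes its speed limit or range.

## Working session

There is one attempt and no reset: what is moved stays moved. The work goes in short steps, Python scripts to look and compute and a shell command to move; the robot and the scene stay as the last step left them, time stands still between calls to the robot, and variables do not carry over. Pictures are saved under pics/ and viewed, and the job is handed in when it is done.

```bash
mkdir -p pics
python3 - <<'E'
from bench import ctrl
import cv2,numpy as np
s=ctrl.get_state()
for k,v in s.items(): print(k,np.round(v,4))
for n in("side","top","wrist"):
    im=ctrl.snapshot(n); cv2.imwrite(f"pics/{n}0.png",im[:,:,::-1])
    m=ctrl.camera_model(n); print(n,np.round(m["mtx"],1).tolist(),np.round(m["pose"],4).tolist(),[k for k in m])
E
```

```text
clock 0.0
qpos [ 1.1928  0.522  -0.0363  1.6     0.0213  1.0211 -0.1128]
qvel [-0.0004  0.0004  0.0005  0.001   0.0003 -0.0003 -0.001 ]
tau [ 1.30000e-03 -9.27102e+01  1.98050e+00 -3.69934e+01  1.81000e-02
  8.00000e-03  0.00000e+00]
tcp_pos [ 0.1892 -0.5953  0.2307]
eef_rot [ 8.072e-01 -5.903e-01 -5.000e-04 -3.000e-04]
contact_force [ 0.2643 -0.6912 -0.921 ]
wrist_torque [-0.0512  0.0227  0.0135]
finger_gap 0.085
side [[374.1, 0.0, 258.8], [0.0, 374.1, 192.1], [0.0, 0.0, 1.0]] [[0.8992, 0.2165, -0.3801, 0.2595], [-0.4373, 0.4683, -0.7678, -0.6496], [0.0118, 0.8566, 0.5158, 0.5297], [0.0, 0.0, 0.0, 1.0]] ['mtx', 'pose']
top [[365.4, 0.0, 254.8], [0.0, 365.4, 188.4], [0.0, 0.0, 1.0]] [[0.0215, 0.9925, -0.1205, 0.4535], [-0.9996, 0.019, -0.0216, -0.0112], [-0.0191, 0.1209, 0.9925, 0.9389], [0.0, 0.0, 0.0, 1.0]] ['mtx', 'pose']
wrist [[272.1, 0.0, 258.6], [0.0, 272.1, 196.7], [0.0, 0.0, 1.0]] [[0.3021, 0.9028, 0.306, 0.2668], [-0.9533, 0.2864, 0.0961, -0.5707], [-0.0009, -0.3207, 0.9472, 0.3733], [0.0, 0.0, 0.0, 1.0]] ['mtx', 'pose']
```

View pics/side0.png

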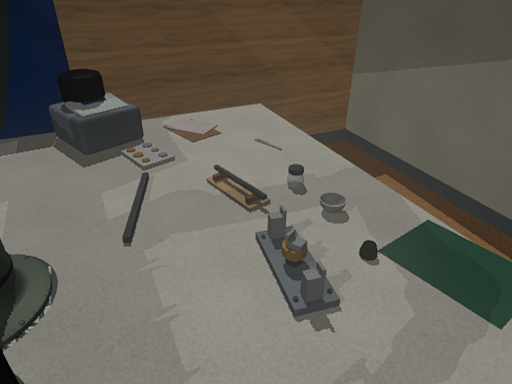

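View pics/top0.png

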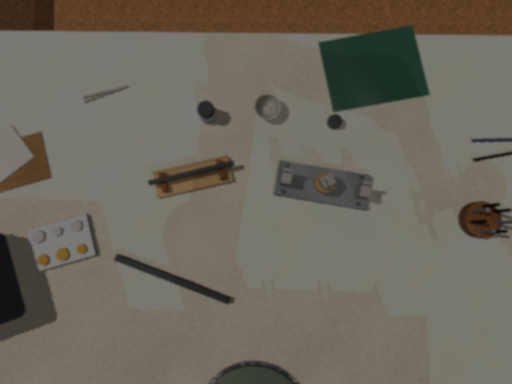

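View pics/wrist0.png

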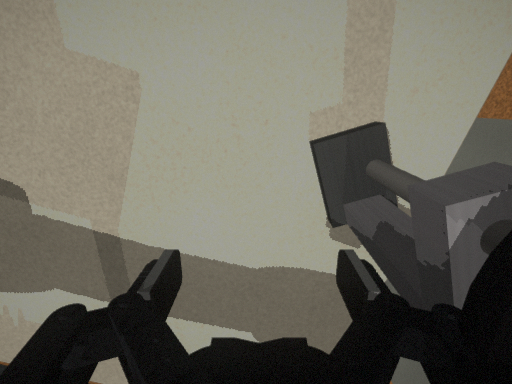

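Run:
```python
import cv2,numpy as np
t=cv2.imread("pics/top0.png");s=cv2.imread("pics/side0.png")
cv2.imwrite("pics/tz.png",cv2.convertScaleAbs(cv2.resize(t[150:220,265:395],None,fx=6,fy=6,interpolation=cv2.INTER_CUBIC),alpha=1.5))
cv2.imwrite("pics/tc.png",cv2.convertScaleAbs(cv2.resize(t[145:205,140:255],None,fx=6,fy=6,interpolation=cv2.INTER_CUBIC),alpha=1.5))
cv2.imwrite("pics/sz.png",cv2.convertScaleAbs(cv2.resize(s[195:315,245:345],None,fx=5,fy=5,interpolation=cv2.INTER_CUBIC),alpha=1.3))
```

```text
(no output)
```

View pics/tz.png

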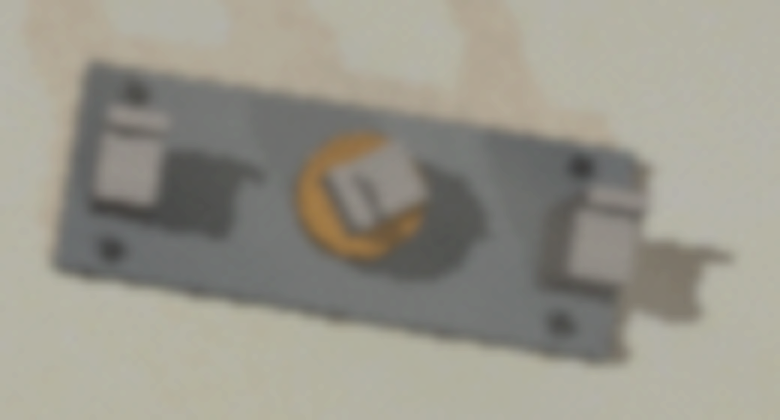

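View pics/tc.png

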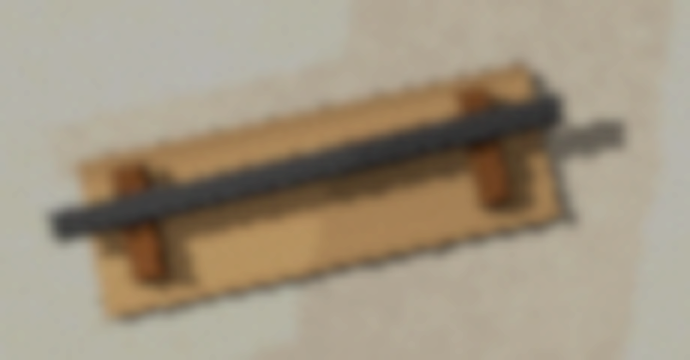

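View pics/sz.png

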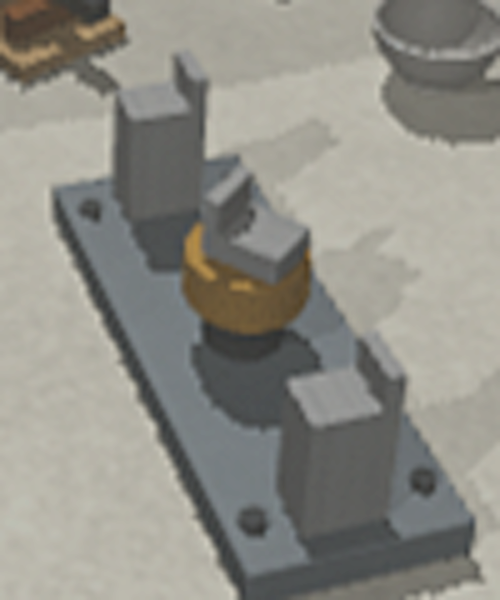

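```bash
cat > h.py <<'E'
import numpy as np,cv2
from bench import ctrl
def ray(n,uv,m=None):
    m=m or ctrl.camera_model(n);K=m["mtx"];P=np.array(m["pose"])
    uv=np.atleast_2d(np.float64(uv));p=np.c_[uv,np.ones(len(uv))]@np.linalg.inv(K).T
    d=p*[1,-1,-1]; return P[:3,3],d@P[:3,:3].T
def plane(n,uv,z,m=None):
    o,d=ray(n,uv,m); return o+d*((z-o[2])/d[:,2])[:,None]
def proj(n,X,m=None):
    m=m or ctrl.camera_model(n);P=np.array(m["pose"]);X=np.atleast_2d(X)
    c=(X-P[:3,3])@P[:3,:3]; c=c*[1,-1,-1]; q=c@np.array(m["mtx"]).T; return q[:,:2]/q[:,2:]
E
python3 - <<'E'
from h import *
np.set_printoptions(precision=4,suppress=True)
print(ctrl.grip_point_offset)
T=lambda p:np.float64(p)/6+[265,150]-0.42
c=plane("top",T([[92,62],[650,155],[620,360],[55,268]]),.018);print("plate top",c[:,:2], np.linalg.norm(np.diff(c,axis=0),axis=1))
S=lambda p:np.float64(p)/5+[245,195]-.4
c=plane("side",S([[52,188],[232,155],[475,520],[245,575]]),.018);print("plate side",c[:,:2],np.linalg.norm(np.diff(c,axis=0),axis=1))
B=lambda p:np.float64(p)/6+[140,145]-.42
c=plane("top",B([[55,224],[560,108]]),.038);print("bar",c[:,:2],np.linalg.norm(c[1]-c[0]),c.mean(0))
c=plane("top",[[205,108],[268,107],[335,121]],.04);print("jar,pot,loupe",c[:,:2])
c=plane("side",[[213,171],[267,195]],.038);print("bar side",c)
E
```

```text
0.0187
plate top [[ 0.6401 -0.0539]
 [ 0.6043 -0.2898]
 [ 0.5174 -0.2759]
 [ 0.5515 -0.0395]] [0.2386 0.088  0.2388]
plate side [[ 0.5522 -0.0418]
 [ 0.6384 -0.0543]
 [ 0.6059 -0.2847]
 [ 0.5178 -0.271 ]] [0.0871 0.2327 0.0892]
bar [[0.5743 0.2742]
 [0.6272 0.0647]] 0.21611645325273796 [0.6007 0.1694 0.038 ]
jar,pot,loupe [[ 0.7671  0.1399]
 [ 0.7721 -0.0208]
 [ 0.738  -0.1905]]
bar side [[0.5554 0.2392 0.038 ]
 [0.6343 0.0608 0.038 ]]
```

```bash
python3 -m handwheel '[[0,0,-10,-3,-5.1,0,1],[0,0,-20,-6,-10.2,0,1],[0,0,-30,-9,-15.3,0,1],[0,0,-40,-12,-20.4,0,1],[0,0,-50,-15,-25.5,0,1],[0,0,-60,-18,-30.6,0,1],[0,0,-70,-21,-35.7,0,1],[0,0,-80,-24,-40.8,0,1]]' 60
python3 - <<'E'
from h import *
s=ctrl.get_state();print(s["qpos"],s["tcp_pos"],s["eef_rot"])
E
```

```text
clock: 1.15
tcp_pos: [0.5065, -0.2418, 0.2313]
eef_rot: [0.998, 0.069, 0.0, 0.0]
contact_force: [0.2, -1.1, 0.4]
finger_gap: 0.0856
[ 0.68432293  0.45276214 -0.47120021  1.75353164  0.23962917  0.99233668
  0.26066463] [ 0.50645007 -0.24184732  0.23133395] [9.97595268e-01 6.93085508e-02 5.72896828e-06 7.97680932e-05]
```

```bash
python3 -m handwheel '[[0,0,-10,3,-2.5,0,1],[0,0,-20,6,-5,1,1],[0,0,-30,8.15,-6.75,2,1],[0,0,-40,8.15,-6.75,3,1],[0,0,-42,8.15,-6.75,3,1],[0,0,-42,8.15,-6.75,3,1],[0,0,-42,8.15,-6.75,3,1],[0,0,-42,8.15,-6.75,3,1]]' 60
python3 - <<'E'
from h import *
import json
s=ctrl.get_state();print(s["qpos"],s["tcp_pos"],s["eef_rot"])
m=ctrl.camera_model("wrist"); im=ctrl.snapshot("wrist"); cv2.imwrite("pics/w1.png",im[:,:,::-1])
np.savez("w1.npz",mtx=m["mtx"],pose=m["pose"])
E
```

```text
clock: 2.15
tcp_pos: [0.5773, -0.1657, 0.2017]
eef_rot: [0.908, 0.419, 0.0, 0.0]
contact_force: [-0.6, 0.4, 0.4]
finger_gap: 0.0855
[ 0.61079539  0.58044429 -0.63182232  1.6743322   0.39137963  1.01576458
  0.71237676] [ 0.57732973 -0.16574605  0.20171188] [9.07972910e-01 4.19028754e-01 1.58821780e-04 2.70914449e-04]
```

View pics/w1.png

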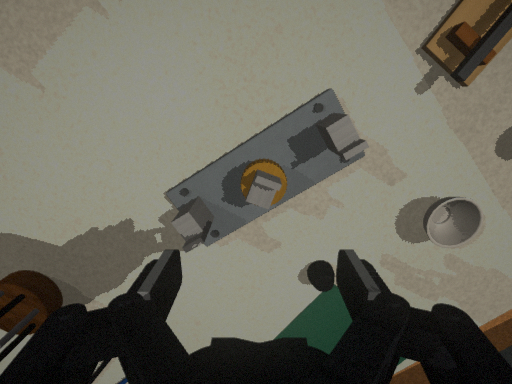

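Run:
```python
import cv2
t=cv2.imread("pics/w1.png")
cv2.imwrite("pics/w1z.png",cv2.convertScaleAbs(cv2.resize(t[80:255,155:375],None,fx=3.5,fy=3.4,interpolation=cv2.INTER_CUBIC),alpha=1.3))
cv2.imwrite("pics/w1m.png",cv2.convertScaleAbs(cv2.resize(t[145:220,225:305],None,fx=8,fy=8,interpolation=cv2.INTER_CUBIC),alpha=1.3))
```

```text
(no output)
```

View pics/w1z.png

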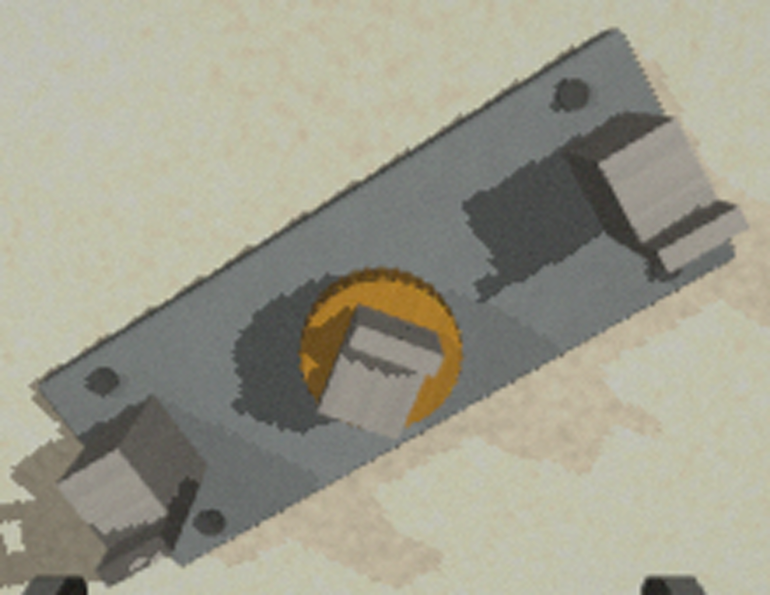

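View pics/w1m.png

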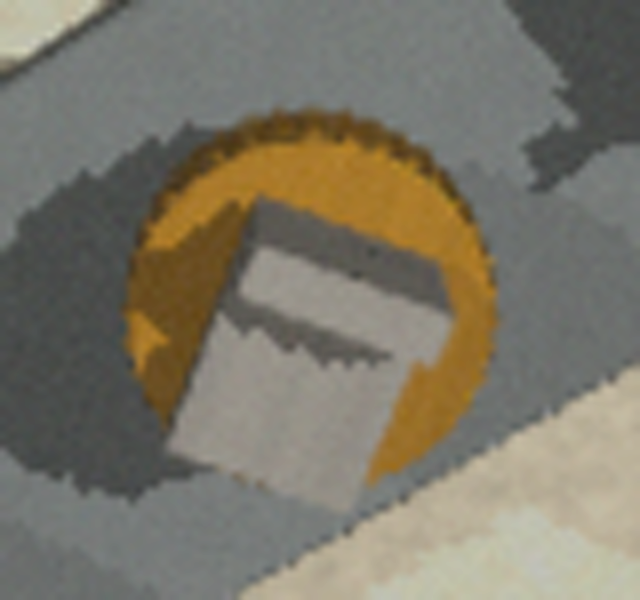

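Run:
```python
from h import *
np.set_printoptions(precision=4,suppress=True)
m=dict(np.load("w1.npz"))
Z=lambda p:np.float64(p)/[3.5,3.4]+[155,80]-.36
c=plane("wrist",Z([[40,384],[615,29],[735,260],[185,565]]),.018,m);print(c[:,:2],np.linalg.norm(np.diff(c,axis=0),axis=1),c.mean(0))
az=lambda v:np.degrees(np.arctan2(v[1],v[0]))
print("y-az edges",az(c[1]-c[0]),az(c[2]-c[3]))
# end rest seats
M=lambda p:np.float64(p)/8+[225,145]-.44
f=plane("wrist",M([[170,452],[352,512]]),.0743,m);print("mid front",f[:,:2],np.linalg.norm(f[1]-f[0]),"cheek az",az(f[1]-f[0])+0)
k=plane("wrist",M([[264,198],[442,262]]),.0743-.0,m);print(az(k[1]-k[0]))
k=plane("wrist",M([[240,296],[430,366]]),.0743+.015,m);print("cheek top front",k[:,:2],np.linalg.norm(k[1]-k[0]),az(k[1]-k[0]))
k=plane("wrist",M([[264,246],[455,314]]),.0743+.015,m);print("cheek top back",k[:,:2],np.linalg.norm(k[1]-k[0]),az(k[1]-k[0]))
L=plane("wrist",Z([[598,165],[670,118],[718,192],[646,248]]),.072,m);print("left",L[:,:2],az(L[1]-L[0]),az(L[2]-L[3]))
Lc=plane("wrist",Z([[658,250],[726,201],[747,224],[670,268]]),.087,m);print("leftcheek",Lc[:,:2],az(Lc[1]-Lc[0]),az(Lc[2]-Lc[3]))
```

```text
[[ 0.5174 -0.2692]
 [ 0.5521 -0.0404]
 [ 0.6409 -0.0536]
 [ 0.6056 -0.2819]] [0.2314 0.0898 0.2311] [ 0.579  -0.1613  0.018 ]
y-az edges 81.38683702885068 81.21383283394069
mid front [[ 0.5777 -0.1851]
 [ 0.5997 -0.1724]] 0.02548104766073819 cheek az 30.113412694456503
29.328035599473342
cheek top front [[ 0.5646 -0.1614]
 [ 0.5864 -0.1495]] 0.02488664669759042 28.56424778939911
cheek top back [[ 0.5617 -0.1551]
 [ 0.5833 -0.143 ]] 0.024720850645407216 29.376837600045913
left [[ 0.5721 -0.0771]
 [ 0.5745 -0.0545]
 [ 0.6001 -0.056 ]
 [ 0.6003 -0.0807]] 84.07086229069175 90.43210886113292
leftcheek [[ 0.5981 -0.0803]
 [ 0.5987 -0.0588]
 [ 0.6076 -0.058 ]
 [ 0.6044 -0.0807]] 88.22249132195397 81.76558177670732
```

```bash
python3 -m handwheel '[[0,0,0,0.3,-0.07,4,1],[0,0,0,0.3,-0.07,8,1],[0,0,0,0.3,-0.07,12,1],[0,0,0,0.3,-0.07,15,1],[0,0,0,0.3,-0.07,16.5,1],[0,0,0,0.3,-0.07,17.3,1],[0,0,0,0.3,-0.07,17.3,1],[0,0,0,0.3,-0.07,17.3,1]]' 60
python3 - <<'E'
from h import *
m=ctrl.camera_model("wrist"); im=ctrl.snapshot("wrist"); cv2.imwrite("pics/w2.png",im[:,:,::-1])
im=ctrl.snapshot("side"); cv2.imwrite("pics/s2.png",cv2.resize(im[190:310,230:350,::-1],None,fx=5,fy=5,interpolation=cv2.INTER_CUBIC))
E
```

```text
clock: 3.2
tcp_pos: [0.5792, -0.163, 0.0293]
eef_rot: [0.908, 0.42, 0.001, 0.0]
contact_force: [0.3, -0.3, 0.1]
finger_gap: 0.0854
```

View pics/w2.png

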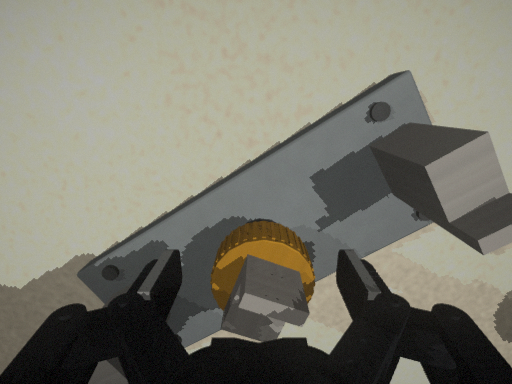

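View pics/s2.png

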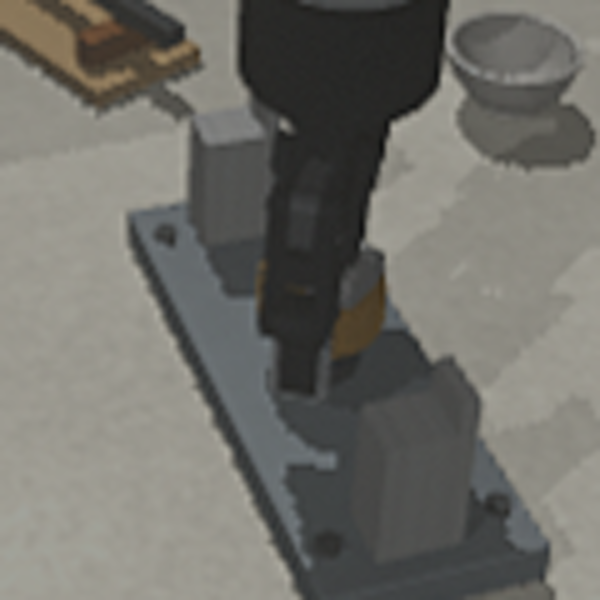

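Run:
```python
from h import *
np.set_printoptions(precision=4,suppress=True)
t=cv2.imread("pics/w2.png");hsv=cv2.cvtColor(t,cv2.COLOR_BGR2HSV)
k=cv2.inRange(hsv,(10,130,40),(28,255,255));k[:,:190]=0;k[:,330:]=0;k[:210]=0
ys,xs=np.nonzero(k);print(xs.min(),xs.max(),ys.min(),ys.max())
th=np.linspace(0,2*np.pi,200)
for c in [(.5787,-.163),(.5805,-.1615),(.579,-.1613),(.581,-.160)]:
  P=[]
  for z in(.0401,.0621):
    P.append(proj("wrist",np.c_[c[0]+.025*np.cos(th),c[1]+.025*np.sin(th),0*th+z]))
  P=np.vstack(P);print(c,P.min(0),P.max(0))
```

```text
211 314 221 309
(0.5787, -0.163) [207.802  221.0717] [312.4926 329.0337]
(0.5805, -0.1615) [212.6913 221.765 ] [317.2802 329.651 ]
(0.579, -0.1613) [210.8213 219.5412] [315.7383 327.6697]
(0.581, -0.16) [215.7009 220.7306] [320.4471 328.7291]
```

```bash
python3 -m handwheel '[[0,0,0,0.12,-0.04,0,1],[0,0,0,0.12,-0.04,0,0.8],[0,0,0,0.12,-0.04,0,0.6],[0,0,0,0.12,-0.04,0,0.5],[0,0,0,0.12,-0.04,0,0.4],[0,0,0,0.12,-0.04,0,0.4],[0,0,0,0.12,-0.04,0,0.4],[0,0,0,0.12,-0.04,0,0.4]]' 60
python3 - <<'E'
from h import *
s=ctrl.get_state();print({k:np.round(s[k],3) for k in("qpos","contact_force","wrist_torque","tcp_pos","finger_gap")})
E
```

```text
clock: 4.3
tcp_pos: [0.5796, -0.1614, 0.0287]
eef_rot: [0.908, 0.42, 0.0, 0.0]
contact_force: [-0.2, 1.5, 6.0]
finger_gap: 0.0485
{'qpos': array([ 0.518,  0.805, -0.51 ,  1.773,  0.566,  0.714,  0.567]), 'contact_force': array([-0.247,  1.463,  6.015]), 'wrist_torque': array([0.247, 0.18 , 0.027]), 'tcp_pos': array([ 0.58 , -0.161,  0.029]), 'finger_gap': np.float64(0.049)}
```

```bash
python3 -m handwheel '[[0,0,8,0,0,0.013,0.4],[0,0,16,0,0,0.027,0.4],[0,0,24,0,0,0.04,0.4],[0,0,32,0,0,0.053,0.4],[0,0,40,0,0,0.067,0.4],[0,0,48,0,0,0.08,0.4],[0,0,56,0,0,0.093,0.4],[0,0,64,0,0,0.107,0.4]]' 60
python3 - <<'E'
from h import *
s=ctrl.get_state();print({k:np.round(s[k],3) for k in("qpos","contact_force","wrist_torque","tcp_pos","finger_gap")})
m=ctrl.camera_model("wrist"); im=ctrl.snapshot("wrist"); cv2.imwrite("pics/w3.png",im[:,:,::-1])
E
```

```text
clock: 5.3
tcp_pos: [0.5802, -0.1609, 0.0277]
eef_rot: [0.992, -0.127, 0.001, -0.0]
contact_force: [2.1, 3.7, 3.2]
finger_gap: 0.0487
{'qpos': array([ 0.331,  0.764, -0.231,  1.784,  0.274,  0.623, -0.315]), 'contact_force': array([2.138, 3.729, 3.15 ]), 'wrist_torque': array([ 0.819, -0.397,  0.775]), 'tcp_pos': array([ 0.58 , -0.161,  0.028]), 'finger_gap': np.float64(0.049)}
```

View pics/w3.png

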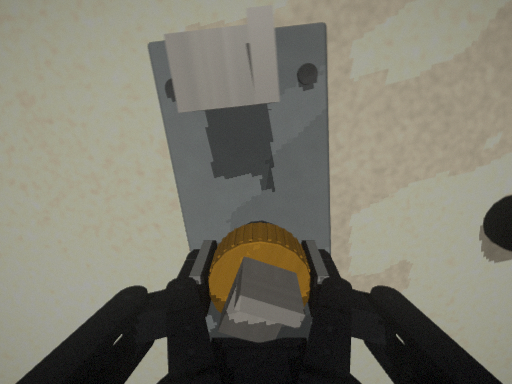

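```bash
python3 -m handwheel '[[0,0,9,0,0,0.015,0.4],[0,0,18,0,0,0.03,0.4],[0,0,27,0,0,0.045,0.4],[0,0,36,0,0,0.06,0.4],[0,0,45,0,0,0.075,0.4],[0,0,54,0,0,0.09,0.4],[0,0,63,0,0,0.105,0.4],[0,0,63,0,0,0.105,0.4]]' 60
python3 - <<'E'
from h import *
s=ctrl.get_state();print({k:np.round(s[k],3) for k in("qpos","contact_force","wrist_torque","tcp_pos","eef_rot","finger_gap")})
m=ctrl.camera_model("wrist"); im=ctrl.snapshot("wrist"); cv2.imwrite("pics/w4.png",im[:,:,::-1])
E
```

```text
clock: 6.35
tcp_pos: [0.5807, -0.1612, 0.0267]
eef_rot: [0.781, -0.625, 0.001, -0.001]
contact_force: [7.3, 0.9, 2.4]
finger_gap: 0.0485
{'qpos': array([ 0.138,  0.762,  0.05 ,  1.794, -0.063,  0.584, -1.122]), 'contact_force': array([7.276, 0.931, 2.404]), 'wrist_torque': array([ 0.512, -1.42 ,  0.164]), 'tcp_pos': array([ 0.581, -0.161,  0.027]), 'eef_rot': array([ 0.781, -0.625,  0.001, -0.001]), 'finger_gap': np.float64(0.048)}
```

View pics/w4.png

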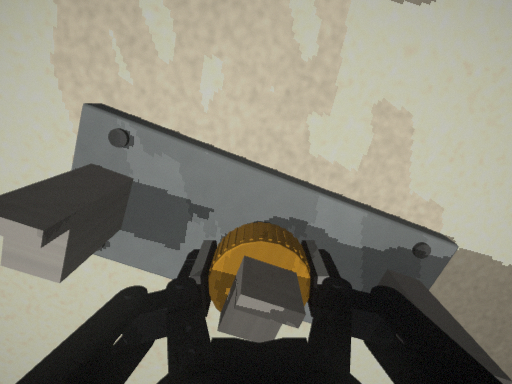

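Run:
```python
import cv2
t=cv2.imread("pics/w4.png")
cv2.imwrite("pics/w4m.png",cv2.convertScaleAbs(cv2.resize(t[215:345,205:320],None,fx=6,fy=4.6,interpolation=cv2.INTER_CUBIC),alpha=1.5))
cv2.imwrite("pics/w4p.png",cv2.convertScaleAbs(cv2.resize(t[90:260,70:470],None,fx=2,fy=2,interpolation=cv2.INTER_CUBIC),alpha=1.5))
```

```text
(no output)
```

View pics/w4m.png

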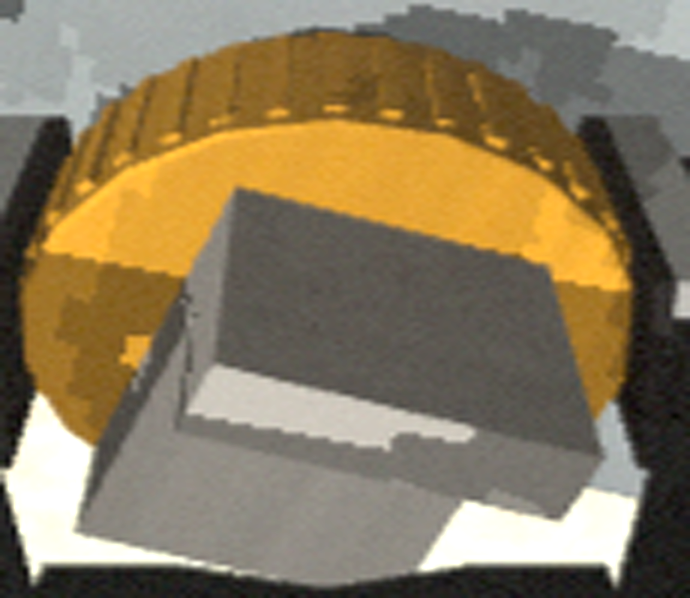

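View pics/w4p.png

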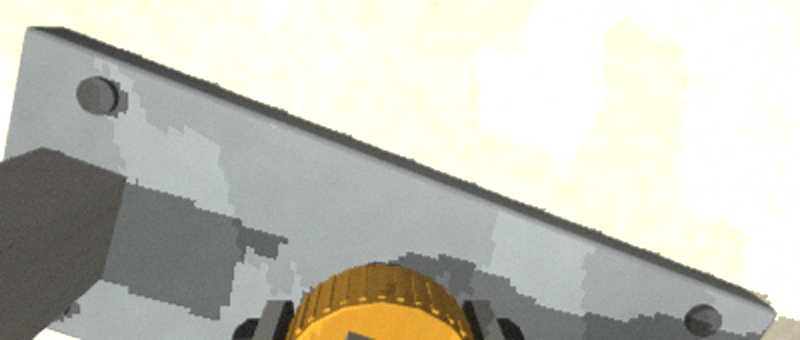

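Run:
```python
from h import *
az=lambda v:np.degrees(np.arctan2(v[1],v[0]))
M=lambda p:np.float64(p)/[6,4.6]+[205,215]-.4
P=lambda p:np.float64(p)/2+[70,90]-.25
for n,a,z in(("bot back",M([[236,188],[549,265]]),.060),("top back",M([[215,365],[602,457]]),.087),("top front",M([[182,432],[562,520]]),.087),("plate back top",P([[65,40],[730,304]]),.018),("plate back bot",P([[70,28],[770,308]]),.0177)):
    c=plane("wrist",a,z);print(n,c[:,:2].round(4).tolist(),np.linalg.norm(c[1]-c[0]).round(4),az(c[1]-c[0]))
```

```text
bot back [[0.5948, -0.1509], [0.5914, -0.1765]] 0.0258 -97.44520245407453
top back [[0.595, -0.1509], [0.5915, -0.1762]] 0.0255 -97.82396864446137
top front [[0.5882, -0.1503], [0.5848, -0.1755]] 0.0255 -97.7663213189906
plate back top [[0.6393, -0.0628], [0.6054, -0.2676]] 0.2075 -99.37987103627869
plate back bot [[0.6426, -0.0638], [0.6068, -0.2806]] 0.2197 -99.37436014350548
```

```bash
python3 -m handwheel '[[0,0,0.6,0,0,0.001,0.4],[0,0,1.2,0,0,0.002,0.4],[0,0,1.8,0,0,0.003,0.4],[0,0,1.8,0,0,0.003,0.4],[0,0,1.8,0,0,0.003,0.4],[0,0,1.8,0,0,0.003,0.7],[0,0,1.8,0,0,0.003,1],[0,0,1.8,0,0,0.003,1]]' 60; python3 -m handwheel '[[0,0,0,0,0,0,1],[0,0,0,0,0,0,1],[0,0,0,0,0,-3,1],[0,0,0,0,0,-7,1],[0,0,0,0,0,-12,1],[0,0,0,0,0,-16,1],[0,0,0,0,0,-16,1],[0,0,0,0,0,-16,1]]'
python3 - <<'E'
from h import *
s=ctrl.get_state();print({k:np.round(s[k],3) for k in("qpos","contact_force","tcp_pos","eef_rot","finger_gap")})
m=ctrl.camera_model("wrist"); im=ctrl.snapshot("wrist"); cv2.imwrite("pics/w5.png",im[:,:,::-1])
np.savez("w5.npz",mtx=m["mtx"],pose=m["pose"])
E
```

```text
clock: 7.4
tcp_pos: [0.5789, -0.1618, 0.026]
eef_rot: [0.771, -0.637, -0.0, 0.0]
contact_force: [-0.7, -0.0, 0.3]
finger_gap: 0.0857
clock: 8.4
tcp_pos: [0.5788, -0.1615, 0.1857]
eef_rot: [0.771, -0.637, -0.0, 0.0]
contact_force: [-1.2, -0.7, 0.2]
finger_gap: 0.0856
{'qpos': array([ 0.112,  0.536,  0.089,  1.715, -0.059,  0.894, -1.156]), 'contact_force': array([-1.212, -0.702,  0.167]), 'tcp_pos': array([ 0.579, -0.162,  0.186]), 'eef_rot': array([ 0.771, -0.637, -0.   ,  0.   ]), 'finger_gap': np.float64(0.086)}
```

View pics/w5.png

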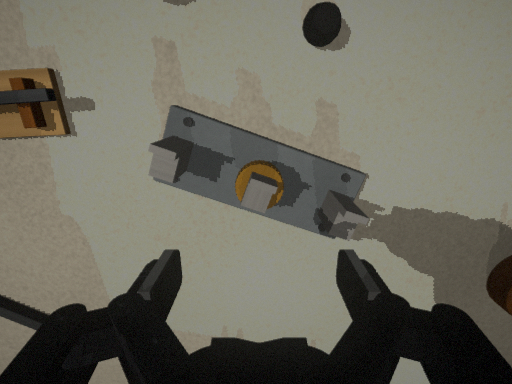

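Run:
```python
import cv2
t=cv2.imread("pics/w5.png")
cv2.imwrite("pics/w5m.png",cv2.convertScaleAbs(cv2.resize(t[150:225,220:300],None,fx=8,fy=8,interpolation=cv2.INTER_CUBIC),alpha=1.5))
cv2.imwrite("pics/w5p.png",cv2.convertScaleAbs(cv2.resize(t[95:245,140:380],None,fx=3.3,fy=3.3,interpolation=cv2.INTER_CUBIC),alpha=1.5))
```

```text
(no output)
```

View pics/w5m.png

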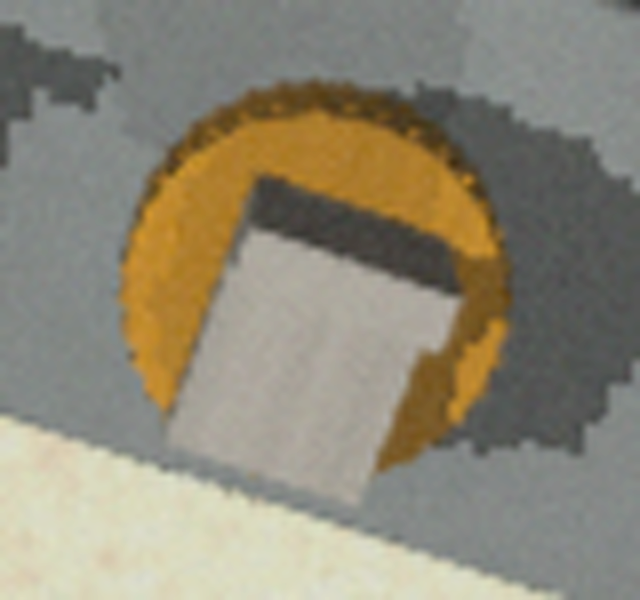

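View pics/w5p.png

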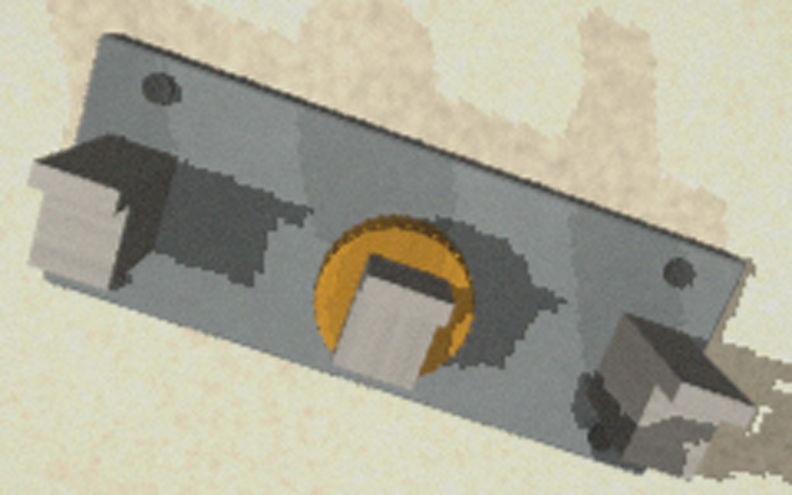

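```bash
cat >> h.py <<'E'
az=lambda v:np.degrees(np.arctan2(v[1],v[0]))
def edge(g,a,b,w=3,n=60):
    a=np.float64(a);b=np.float64(b);d=(b-a)/np.linalg.norm(b-a);nn=np.array([-d[1],d[0]])
    t=np.linspace(.06,.94,n);o=np.arange(-w,w+.01,.1);pts=[]
    base=a+(b-a)*t[:,None]
    X=base[:,None]+nn*o[None,:,None]
    I=cv2.remap(g,X[...,0].astype(np.float32),X[...,1].astype(np.float32),cv2.INTER_LINEAR)
    G=np.gradient(cv2.GaussianBlur(I,(0,0),6,sigmaY=1.5),axis=1)
    sg=np.sign(G.mean(0)[np.abs(G.mean(0)).argmax()]);k=(G*sg).argmax(1)
    P=X[np.arange(n),k]
    for _ in range(3):
        vx,vy,x0,y0=cv2.fitLine(P.astype(np.float32),cv2.DIST_HUBER,0,.01,.01).ravel()
        r=(P-[x0,y0])@[-vy,vx]; s=max(.3,1.5*np.abs(r).mean()); P=P[np.abs(r)<s]
    q=lambda p:np.array([x0,y0])+((p-[x0,y0])@[vx,vy])*np.array([vx,vy])
    return np.array([q(a),q(b)]),np.abs(r).mean()
E
python3 - <<'E'
from h import *
m=dict(np.load("w5.npz"))
g=cv2.cvtColor(cv2.imread("pics/w5.png"),cv2.COLOR_BGR2GRAY).astype(np.float32)
M=lambda p:np.float64(p)/8+[220,150]-.44
P=lambda p:np.float64(p)/3.3+[140,95]-.35
for n,(a,b),z in(("platefront",P([[45,280],[590,455]]),.018),("plateback",P([[125,40],[740,259]]),.018),
 ("mid topback",M([[250,228],[462,296]]),.087),("mid botback",M([[262,178],[445,240]]),.060),("mid seatfront",M([[170,440],[358,503]]),.072),("mid left side",M([[250,228],[168,430]]),.075),
 ("L topback",P([[35,162],[122,192]]),.087),("L front",P([[30,265],[108,290]]),.072),("R botback",P([[628,316],[752,402]]),.087)):
    e,r=edge(g,a,b);c=plane("wrist",e,z,m);print(n,c[:,:2].round(4).tolist(),"az %.2f"%az(c[1]-c[0]),"res %.2f"%r)
E
```

```text
platefront [[0.5528, -0.0398], [0.5212, -0.2486]] az -98.61 res 0.05
plateback [[0.6415, -0.0608], [0.6082, -0.2812]] az -98.59 res 0.03
mid topback [[0.5952, -0.1511], [0.591, -0.1765]] az -99.37 res 0.06
mid botback [[0.5949, -0.152], [0.5911, -0.1763]] az -99.03 res 0.08
mid seatfront [[0.5613, -0.1463], [0.5575, -0.1711]] az -98.65 res 0.08
mid left side [[0.5918, -0.1504], [0.5643, -0.1462]] az 171.18 res 0.06
L topback [[0.609, -0.0589], [0.6054, -0.0823]] az -98.82 res 0.07
L front [[0.5753, -0.0538], [0.5718, -0.0769]] az -98.62 res 0.07
R botback [[0.5989, -0.226], [0.5798, -0.2682]] az -114.36 res 0.22
```

```bash
python3 -m handwheel '[[0,0,-10,-4.7,-1,0,1],[0,0,-20,-9.4,-2,0,1],[0,0,-30,-14.1,-3,0,1],[0,0,-40,-18.8,-4.1,0,1],[0,0,-50,-23.5,-5.1,0,1],[0,0,-60,-28.2,-6.1,0,1],[0,0,-70,-32.9,-7.1,0,1],[0,0,-80,-37.1,-8.1,0,1]]'; python3 -m handwheel '[[0,0,-10,0,0,0,1],[0,0,-13,0,0,0,1],[0,0,-13,0,0,0,1],[0,0,-13,0,0,0,1],[0,0,-13,0,0,0,1],[0,0,-13,0,0,0,1],[0,0,-13,0,0,0,1],[0,0,-13,0,0,0,1]]'
python3 - <<'E'
from h import *
s=ctrl.get_state();print({k:np.round(s[k],4) for k in("qpos","tcp_pos","eef_rot")})
m=ctrl.camera_model("wrist"); im=ctrl.snapshot("wrist"); cv2.imwrite("pics/w6.png",im[:,:,::-1])
np.savez("w6.npz",mtx=m["mtx"],pose=m["pose"])
im=ctrl.snapshot("top"); cv2.imwrite("pics/t6.png",im[:,:,::-1])
E
```

```text
clock: 9.45
tcp_pos: [0.5883, 0.2196, 0.1849]
eef_rot: [1.0, 0.01, -0.001, 0.0]
contact_force: [0.3, 0.6, -0.9]
finger_gap: 0.0856
clock: 10.45
tcp_pos: [0.589, 0.218, 0.1862]
eef_rot: [0.993, 0.12, 0.0, -0.0]
contact_force: [0.1, -0.2, 0.2]
finger_gap: 0.0852
{'qpos': array([-0.214 ,  0.5928, -0.3517,  1.6224,  0.2357,  0.9684, -0.4034]), 'tcp_pos': array([0.589 , 0.218 , 0.1862]), 'eef_rot': array([ 0.9927,  0.1204,  0.    , -0.    ])}
```

View pics/w6.png

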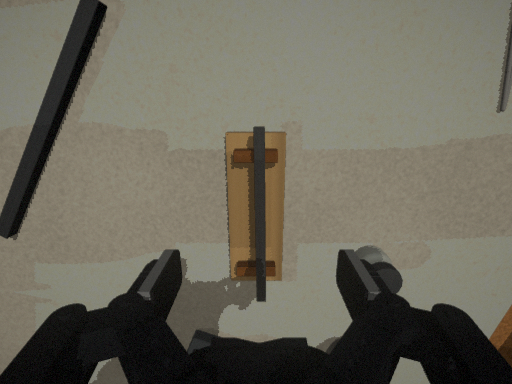

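Run:
```python
from h import *
m=dict(np.load("w6.npz"))
t=cv2.imread("pics/w6.png")
cv2.imwrite("pics/w6z.png",cv2.convertScaleAbs(cv2.resize(t[115:310,215:300],None,fx=5,fy=3,interpolation=cv2.INTER_CUBIC),alpha=1.8))
g=cv2.cvtColor(t,cv2.COLOR_BGR2GRAY).astype(np.float32)
E={}
for n,a,b in(("L",(254,130),(257,295)),("R",(265,130),(266,295))):
    e,r=edge(g,a,b,4);c=plane("wrist",e,.038,m);E[n]=c;print(n,e.round(1).tolist(),c[:,:2].round(4).tolist(),"az %.2f"%az(c[0]-c[1]),r)
for uv in([259.5,126.5],[261.5,301]): print(plane("wrist",uv,.038,m).round(4))
```

```text
L [[252.1, 130.0], [256.0, 295.0]] [[0.5674, 0.2719], [0.6199, 0.0721]] az 104.72 0.12498194420664918
R [[264.4, 130.0], [265.6, 295.0]] [[0.5798, 0.275], [0.6319, 0.0751]] az 104.60 0.09202668993156365
[[0.574  0.2772 0.038 ]]
[[0.629  0.0648 0.038 ]]
```

View pics/w6z.png

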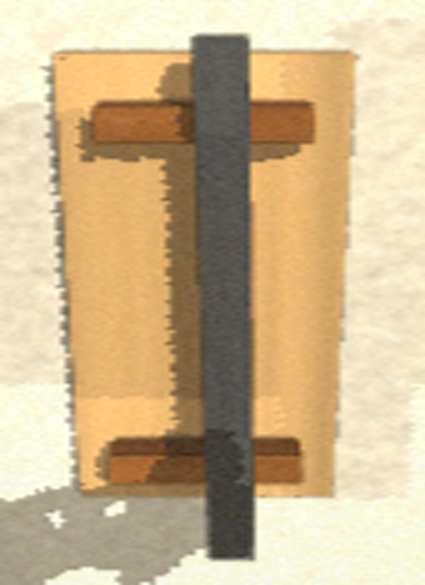

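```bash
python3 -m handwheel '[[0,0,-0.8,0.02,-0.14,4,1],[0,0,-0.8,0.02,-0.14,8,1],[0,0,-0.8,0.02,-0.14,12,1],[0,0,-0.8,0.02,-0.14,15,1],[0,0,-0.8,0.02,-0.14,16.5,1],[0,0,-0.8,0.02,-0.14,16.9,1],[0,0,-0.8,0.02,-0.14,16.9,1],[0,0,-0.8,0.02,-0.14,16.9,1]]' 70
python3 - <<'E'
from h import *
m=ctrl.camera_model("wrist"); im=ctrl.snapshot("wrist"); cv2.imwrite("pics/w7.png",im[:,:,::-1])
E
```

```text
clock: 11.55
tcp_pos: [0.5894, 0.2196, 0.0183]
eef_rot: [0.992, 0.127, 0.001, -0.0]
contact_force: [-0.2, -0.1, -0.5]
finger_gap: 0.0854
```

View pics/w7.png

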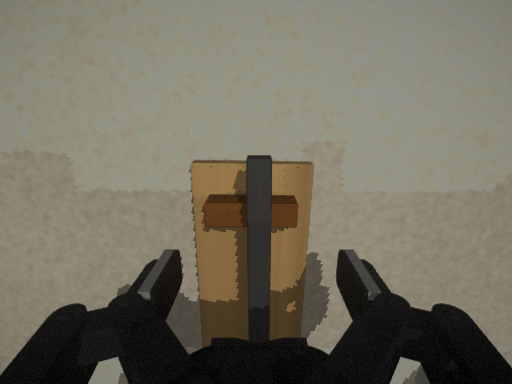

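```bash
python3 -m handwheel '[[0,0,0,0,0,0,0.7],[0,0,0,0,0,0,0.4],[0,0,0,0,0,0,0.2],[0,0,0,0,0,0,0],[0,0,0,0,0,0,0],[0,0,0,0,0,0,0],[0,0,0,0,0,0,0],[0,0,0,0,0,0,0]]' 70;python3 -m handwheel '[[0,0,0,0,0,-0.5,0],[0,0,0,0,0,-1.5,0],[0,0,0,0,0,-3,0],[0,0,0,0,0,-5,0],[0,0,0,0,0,-8,0],[0,0,0,0,0,-12,0],[0,0,0,0,0,-12,0],[0,0,0,0,0,-12,0]]'
python3 - <<'E'
from h import *
s=ctrl.get_state();print({k:np.round(s[k],4) for k in("qpos","tcp_pos","eef_rot","wrist_torque")})
m=ctrl.camera_model("wrist"); im=ctrl.snapshot("wrist"); cv2.imwrite("pics/w8.png",im[:,:,::-1])
np.savez("w8.npz",mtx=m["mtx"],pose=m["pose"])
im=ctrl.snapshot("side"); cv2.imwrite("pics/s8.png",im[:,:,::-1])
E
```

```text
clock: 12.6
tcp_pos: [0.5889, 0.2194, 0.0173]
eef_rot: [0.992, 0.127, 0.0, -0.0]
contact_force: [-1.1, -1.0, 5.6]
finger_gap: 0.0105
clock: 13.6
tcp_pos: [0.5887, 0.2192, 0.1375]
eef_rot: [0.992, 0.127, 0.0, 0.0]
contact_force: [-0.2, -0.4, -2.9]
finger_gap: 0.0106
{'qpos': array([-0.2229,  0.6506, -0.3421,  1.6596,  0.2676,  0.8775, -0.4171]), 'tcp_pos': array([0.5887, 0.2192, 0.1375]), 'eef_rot': array([9.919e-01, 1.273e-01, 1.000e-04, 0.000e+00]), 'wrist_torque': array([ 0.1368, -0.0128, -0.0049])}
```

View pics/w8.png

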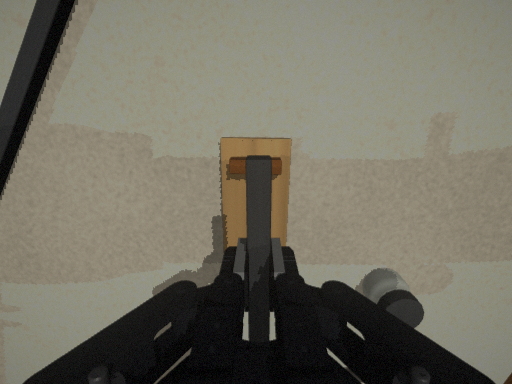

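View pics/s8.png

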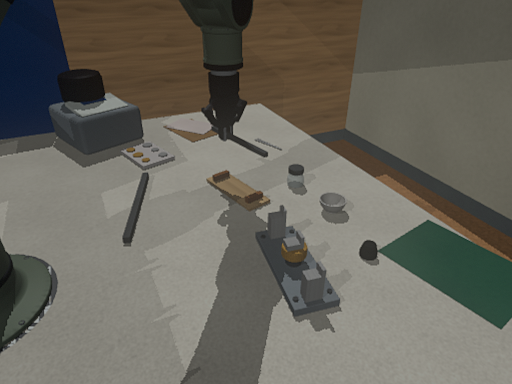

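```bash
python3 -m handwheel '[[0,0,3,-1.1,4,0,0],[0,0,6,-2.2,8,0,0],[0,0,9,-3.3,12,0,0],[0,0,12,-4.4,16,0,0],[0,0,15,-5.5,20,0,0],[0,0,18,-6.6,24,0,0],[0,0,21,-7.7,28,0,0],[0,0,23.3,-8.84,31.9,0,0]]' 70;python3 -m handwheel '[[0,0,0,0,0,0.5,0],[0,0,0,0,0,1,0],[0,0,0,0,0,2,0],[0,0,0,0,0,3,0],[0,0,0,0,0,3,0],[0,0,0,0,0,3,0],[0,0,0,0,0,3,0],[0,0,0,0,0,3,0]]'
python3 - <<'E'
from h import *
s=ctrl.get_state();print({k:np.round(s[k],4) for k in("qpos","tcp_pos","eef_rot","wrist_torque")})
m=ctrl.camera_model("wrist"); im=ctrl.snapshot("wrist"); cv2.imwrite("pics/w9.png",im[:,:,::-1])
np.savez("w9.npz",mtx=m["mtx"],pose=m["pose"])
im=ctrl.snapshot("side"); cv2.imwrite("pics/s9.png",cv2.resize(im[180:320,225:365,::-1],None,fx=4,fy=4,interpolation=cv2.INTER_CUBIC))
im=ctrl.snapshot("top"); cv2.imwrite("pics/t9.png",cv2.resize(im[140:230,255:405,::-1],None,fx=5,fy=5,interpolation=cv2.INTER_CUBIC))
E
```

```text
clock: 14.7
tcp_pos: [0.5834, -0.1129, 0.1364]
eef_rot: [0.997, -0.076, -0.001, -0.0]
contact_force: [1.1, -0.2, -2.1]
finger_gap: 0.0103
clock: 15.7
tcp_pos: [0.584, -0.1117, 0.1074]
eef_rot: [0.997, -0.076, 0.0, 0.0]
contact_force: [0.1, 0.6, -1.2]
finger_gap: 0.0105
{'qpos': array([ 0.2456,  0.6341, -0.2249,  1.7755,  0.1944,  0.7531, -0.2305]), 'tcp_pos': array([ 0.584 , -0.1117,  0.1074]), 'eef_rot': array([ 9.971e-01, -7.560e-02,  2.000e-04,  0.000e+00]), 'wrist_torque': array([ 0.0647, -0.0237, -0.0454])}
```

View pics/w9.png

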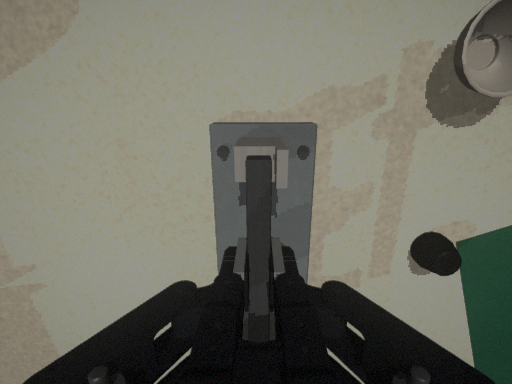

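View pics/s9.png

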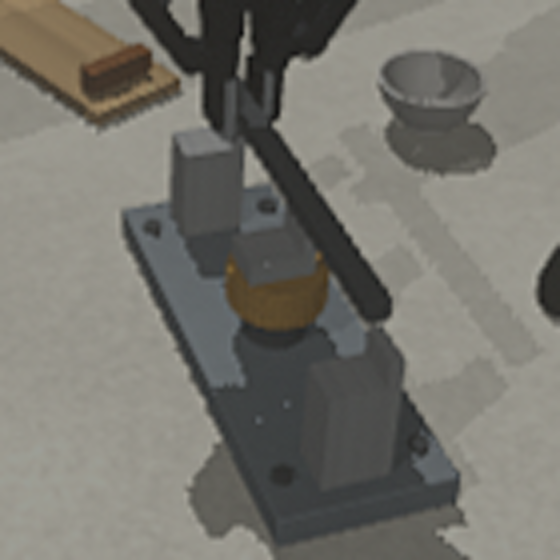

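Run:
```python
from h import *
m=dict(np.load("w9.npz"));t=cv2.imread("pics/w9.png")
cv2.imwrite("pics/w9z.png",cv2.convertScaleAbs(cv2.resize(t[115:245,205:325],None,fx=5,fy=4,interpolation=cv2.INTER_CUBIC),alpha=1.8))
g=cv2.cvtColor(t,cv2.COLOR_BGR2GRAY).astype(np.float32)
H=np.array([.5862,-.1628]);a=np.radians(-8.65);R=np.array([[np.cos(a),-np.sin(a)],[np.sin(a),np.cos(a)]])
for n,A,B,z in(("barR",(271,162),(270,235),.1074+.0147+.006),("barL",(246,162),(247,235),.1281),("cheekback",(288,152),(287,186),.087),("cheekfront",(277,155),(276,185),.087),("plateR",(316,130),(310,240),.018),("plateL",(210,130),(217,240),.018)):
    e,r=edge(g,A,B,3);c=plane("wrist",e,z,m);print(n,e.round(1).tolist(),((c[:,:2]-H)@R).round(4).tolist(),"az %.2f"%az(c[0]-c[1]),r.round(2))
```

```text
barR [[271.8, 162.0], [270.4, 235.0]] [[-0.005, 0.1078], [-0.0052, 0.0711]] az 81.12 0.11
barL [[245.1, 162.0], [245.9, 235.0]] [[-0.0171, 0.1078], [-0.0173, 0.0711]] az 80.98 0.06
cheekback [[287.9, 152.0], [287.1, 186.0]] [[0.0065, 0.1055], [0.0067, 0.0843]] az 81.85 0.08
cheekfront [[276.6, 155.0], [275.8, 185.0]] [[-0.0002, 0.1037], [-0.0003, 0.085]] az 80.95 0.06
plateR [[316.8, 130.1], [309.7, 240.0]] [[0.0374, 0.1123], [0.0374, 0.0104]] az 81.39 0.07
plateL [[209.0, 130.1], [215.4, 240.1]] [[-0.0522, 0.1124], [-0.0522, 0.0104]] az 81.37 0.09
```

View pics/w9z.png

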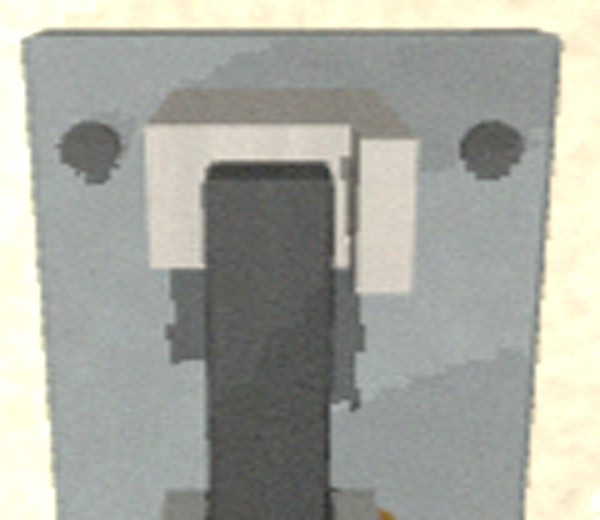

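```bash
python3 -m handwheel '[[0,0,0,0,0,1,0],[0,0,0,0,0,2,0],[0,0,0,0,0,3,0],[0,0,0,0,0,3.6,0],[0,0,0,0,0,3.9,0],[0,0,0,0,0,4.1,0],[0,0,0,0,0,4.2,0],[0,0,0,0,0,4.2,0]]'; python3 -m handwheel '[[0,0,0,0,0,0.03,0],[0,0,0,0,0,0.06,0],[0,0,0,0,0,0.09,0],[0,0,0,0,0,0.12,0],[0,0,0,0,0,0.15,0],[0,0,0,0,0,0.15,0],[0,0,0,0,0,0.15,0],[0,0,0,0,0,0.15,0]]'
python3 - <<'E'
from h import *
s=ctrl.get_state();print({k:np.round(s[k],4) for k in("tcp_pos","contact_force","wrist_torque")})
im=ctrl.snapshot("side"); cv2.imwrite("pics/s10.png",cv2.resize(im[180:320,225:365,::-1],None,fx=4,fy=4,interpolation=cv2.INTER_CUBIC))
E
```

```text
clock: 16.85
tcp_pos: [0.584, -0.1117, 0.0653]
eef_rot: [0.997, -0.076, 0.0, 0.0]
contact_force: [0.2, -0.4, -1.5]
finger_gap: 0.0107
clock: 17.85
tcp_pos: [0.5839, -0.1116, 0.0637]
eef_rot: [0.997, -0.076, 0.0, -0.0]
contact_force: [-0.2, -0.4, -1.9]
finger_gap: 0.0104
{'tcp_pos': array([ 0.5839, -0.1116,  0.0637]), 'contact_force': array([-0.1822, -0.3723, -1.9241]), 'wrist_torque': array([0.1825, 0.0156, 0.0692])}
```

View pics/s10.png

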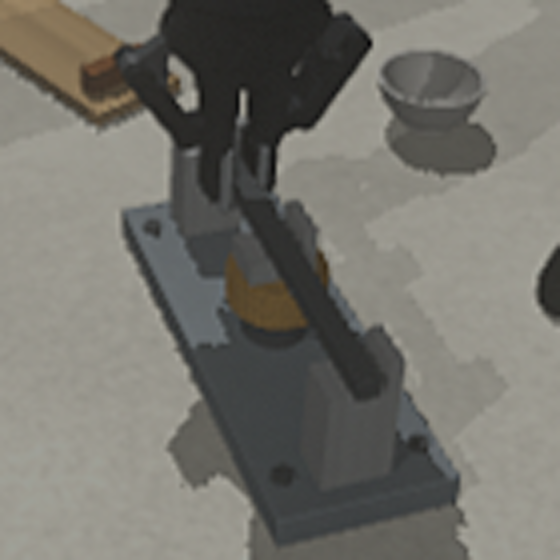

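```bash
python3 -m handwheel '[[0,0,0,0,0,0.01,0],[0,0,0,0,0,0.02,0],[0,0,0,0,0,0.03,0],[0,0,0,0,0,0.04,0],[0,0,0,0,0,0.05,0],[0,0,0,0,0,0.05,0],[0,0,0,0,0,0.05,0],[0,0,0,0,0,0.05,0]]'
python3 - <<'E'
from h import *
s=ctrl.get_state();print({k:np.round(s[k],4) for k in("tcp_pos","contact_force","wrist_torque")})
E
```

```text
clock: 18.9
tcp_pos: [0.5839, -0.1116, 0.0633]
eef_rot: [0.997, -0.076, 0.0, -0.0]
contact_force: [-2.7, 0.7, 6.2]
finger_gap: 0.0106
{'tcp_pos': array([ 0.5839, -0.1116,  0.0633]), 'contact_force': array([-2.729 ,  0.6581,  6.2447]), 'wrist_torque': array([0.271 , 0.4699, 0.0082])}
```

```bash
python3 -m handwheel '[[0,0,0,0,0,0,0.15],[0,0,0,0,0,0,0.3],[0,0,0,0,0,0,0.5],[0,0,0,0,0,0,0.5],[0,0,0,0,0,0,0.5],[0,0,0,0,0,-2,0.5],[0,0,0,0,0,-5,0.5],[0,0,0,0,0,-5,0.5]]'
python3 - <<'E'
from h import *
s=ctrl.get_state();print({k:np.round(s[k],4) for k in("tcp_pos","contact_force","eef_rot")})
im=ctrl.snapshot("side"); cv2.imwrite("pics/s11.png",cv2.resize(im[180:320,225:365,::-1],None,fx=4,fy=4,interpolation=cv2.INTER_CUBIC))
im=ctrl.snapshot("top"); cv2.imwrite("pics/t11.png",cv2.resize(im[140:230,255:405,::-1],None,fx=5,fy=5,interpolation=cv2.INTER_CUBIC))
E
```

```text
clock: 19.9
tcp_pos: [0.5853, -0.1119, 0.1164]
eef_rot: [0.997, -0.076, 0.002, 0.0]
contact_force: [0.1, -0.4, -0.2]
finger_gap: 0.0425
{'tcp_pos': array([ 0.5853, -0.1119,  0.1164]), 'contact_force': array([ 0.0827, -0.4404, -0.2322]), 'eef_rot': array([ 9.971e-01, -7.570e-02,  2.200e-03,  2.000e-04])}
```

View pics/s11.png

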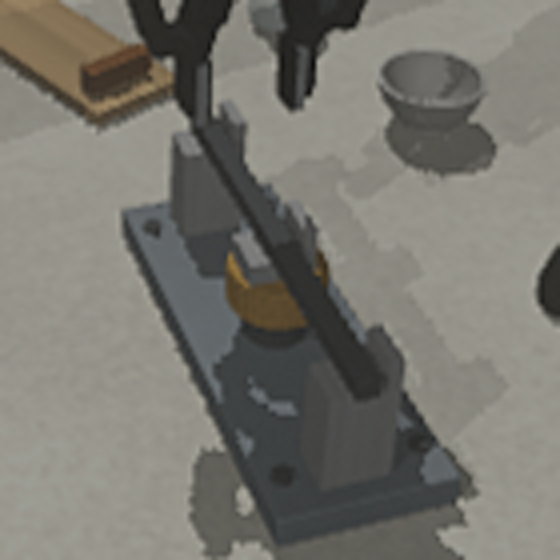

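View pics/t11.png

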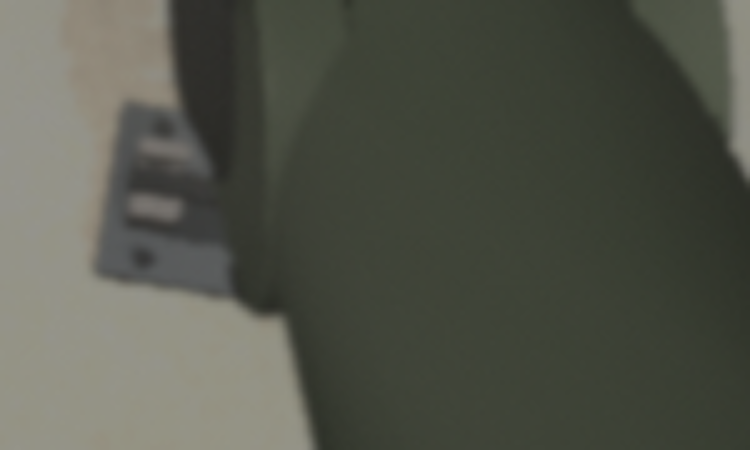

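```bash
python3 -m handwheel '[[0,0,0,-1.5,2.5,0,0],[0,0,0,-3,5,0,0],[0,0,0,-3,5,0,0],[0,0,0,-3,5,1.2,0],[0,0,0,-3,5,2.4,0],[0,0,0,-3,5,3.4,0],[0,0,0,-3,5,3.7,0],[0,0,0,-3,5,3.7,0]]' 40
python3 - <<'E'
from h import *
s=ctrl.get_state();print({k:np.round(s[k],4) for k in("tcp_pos","contact_force","eef_rot","finger_gap")})
H=np.array([.5862,-.1628]);a=np.radians(-8.65);R=np.array([[np.cos(a),-np.sin(a)],[np.sin(a),np.cos(a)]])
print("home frame",(s["tcp_pos"][:2]-H)@R)
im=ctrl.snapshot("side"); cv2.imwrite("pics/s12.png",cv2.resize(im[180:320,225:365,::-1],None,fx=4,fy=4,interpolation=cv2.INTER_CUBIC))
im=ctrl.snapshot("wrist"); cv2.imwrite("pics/w12.png",im[:,:,::-1])
E
```

```text
clock: 21.0
tcp_pos: [0.5467, -0.1564, 0.0759]
eef_rot: [0.997, -0.075, -0.0, -0.0]
contact_force: [0.1, 0.2, 0.7]
finger_gap: 0.0001
{'tcp_pos': array([ 0.5467, -0.1564,  0.0759]), 'contact_force': array([0.0808, 0.1666, 0.6608]), 'eef_rot': array([ 9.971e-01, -7.550e-02, -2.000e-04, -1.000e-04]), 'finger_gap': np.float64(0.0001)}
home frame [-0.04001919  0.00040964]
```

View pics/s12.png

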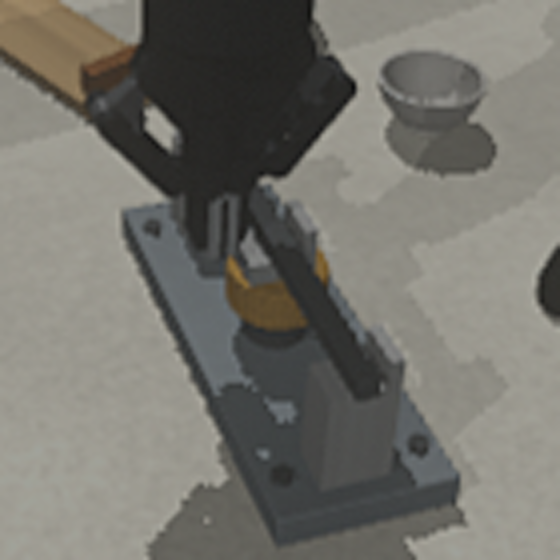

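View pics/w12.png

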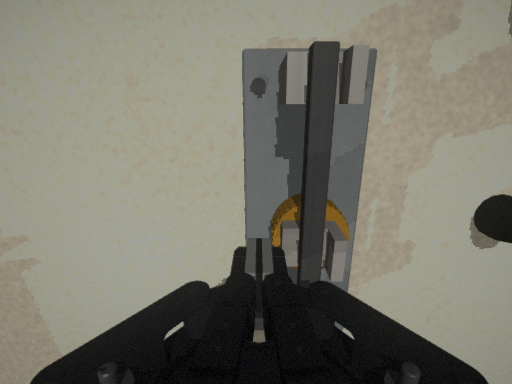

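```bash
python3 -m handwheel '[[0,0,0,0.1,0,0,0],[0,0,0,0.2,0,0,0],[0,0,0,0.3,0,0,0],[0,0,0,0.4,0,0,0],[0,0,0,0.5,0,0,0],[0,0,0,0.6,0,0,0],[0,0,0,0.7,0,0,0],[0,0,0,0.8,0,0,0]]'
python3 - <<'E'
from h import *
im=ctrl.snapshot("wrist"); cv2.imwrite("pics/w13.png",im[:300,:,::-1])
E
```

```text
clock: 22.1
tcp_pos: [0.5547, -0.1578, 0.0762]
eef_rot: [0.997, -0.076, -0.0, -0.0]
contact_force: [-0.4, -0.4, 0.2]
finger_gap: -0.0002
```

View pics/w13.png

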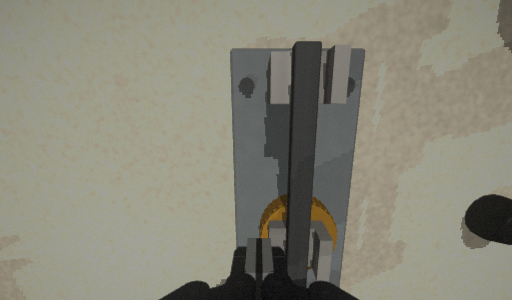

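```bash
python3 -m handwheel '[[0,0,0,0.05,0,0,0],[0,0,0,0.1,0,0,0],[0,0,0,0.15,0,0,0],[0,0,0,0.2,0,0,0],[0,0,0,0.25,0,0,0],[0,0,0,0.3,0,0,0],[0,0,0,0.35,0,0,0],[0,0,0,0.4,0,0,0]]'; python3 -m handwheel '[[0,0,0,0.03,0,0,0],[0,0,0,0.06,0,0,0],[0,0,0,0.09,0,0,0],[0,0,0,0.12,0,0,0],[0,0,0,0.15,0,0,0],[0,0,0,0.18,0,0,0],[0,0,0,0.21,0,0,0],[0,0,0,0.24,0,0,0]]'
python3 - <<'E'
from h import *
im=ctrl.snapshot("wrist"); cv2.imwrite("pics/w14.png",cv2.resize(im[20:300,200:380,::-1],None,fx=2,fy=2))
E
```

```text
clock: 23.15
tcp_pos: [0.5586, -0.1584, 0.0761]
eef_rot: [0.997, -0.076, -0.0, -0.0]
contact_force: [-0.7, 0.8, -0.3]
finger_gap: -0.0
clock: 24.15
tcp_pos: [0.561, -0.1587, 0.0761]
eef_rot: [0.997, -0.076, -0.0, -0.0]
contact_force: [-3.0, -0.1, 3.4]
finger_gap: 0.0002
```

View pics/w14.png

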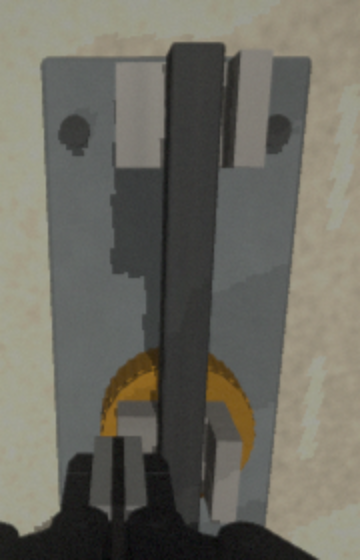

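```bash
python3 -m handwheel '[[0,0,0,0.03,0,0,0],[0,0,0,0.06,0,0,0],[0,0,0,0.09,0,0,0],[0,0,0,0.12,0,0,0],[0,0,0,0.15,0,0,0],[0,0,0,0.18,0,0,0],[0,0,0,0.21,0,0,0],[0,0,0,0.24,0,0,0]]';  python3 - <<'E'
from h import *
im=ctrl.snapshot("wrist"); cv2.imwrite("pics/w15.png",cv2.resize(im[20:300,200:380,::-1],None,fx=2,fy=2))
E
```

```text
clock: 25.2
tcp_pos: [0.5633, -0.1591, 0.0761]
eef_rot: [0.997, -0.076, -0.0, 0.0]
contact_force: [-2.0, 0.7, 1.7]
finger_gap: 0.0003
```

View pics/w15.png

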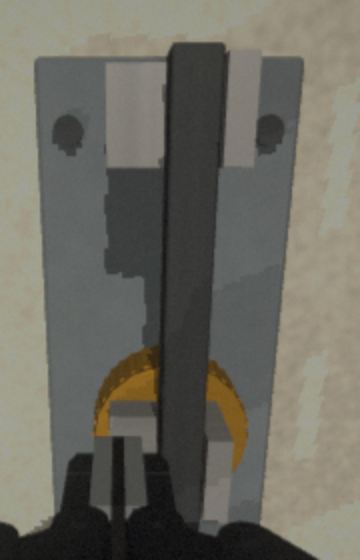

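```bash
python3 -m handwheel '[[0,0,0,0.02,0,0,0],[0,0,0,0.04,0,0,0],[0,0,0,0.06,0,0,0],[0,0,0,0.08,0,0,0],[0,0,0,0.1,0,0,0],[0,0,0,0.1,0,0,0],[0,0,0,0.1,0,0,0],[0,0,0,0.1,0,0,0]]';  python3 - <<'E'
from h import *
im=ctrl.snapshot("wrist"); cv2.imwrite("pics/w16.png",cv2.resize(im[20:300,200:380,::-1],None,fx=2,fy=2))
E
```

```text
clock: 26.25
tcp_pos: [0.5639, -0.1592, 0.076]
eef_rot: [0.997, -0.076, -0.0, -0.0]
contact_force: [-6.2, 1.2, 3.9]
finger_gap: 0.0004
```

View pics/w16.png

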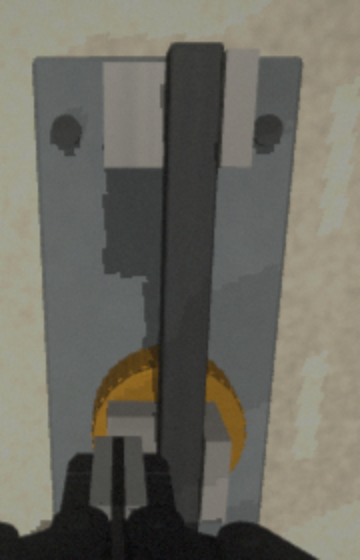

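```bash
python3 -m handwheel '[[0,0,0,0.02,0,0,0],[0,0,0,0.04,0,0,0],[0,0,0,0.06,0,0,0],[0,0,0,0.08,0,0,0],[0,0,0,0.08,0,0,0],[0,0,0,0.08,0,0,0],[0,0,0,0.08,0,0,0],[0,0,0,0.08,0,0,0]]'
```

```text
clock: 27.3
tcp_pos: [0.5641, -0.1592, 0.0759]
eef_rot: [0.997, -0.076, -0.001, -0.0]
contact_force: [-9.7, 1.9, 5.4]
finger_gap: 0.0001
```

```bash
python3 -m handwheel '[[0,0,0,-0.3,0,0,0],[0,0,0,-1,0,0,0],[0,0,0,-1.6,0,-1,0],[0,0,0,-1.6,0,-4,0],[0,0,0,-1.6,0,-8,0],[0,0,0,-1.6,0,-12,0],[0,0,0,-1.6,0,-12,0],[0,0,0,-1.6,0,-12,0]]';  python3 - <<'E'
from h import *
m=ctrl.camera_model("wrist");im=ctrl.snapshot("wrist"); cv2.imwrite("pics/w17.png",im[:,:,::-1]); np.savez("w17.npz",mtx=m["mtx"],pose=m["pose"])
im=ctrl.snapshot("side"); cv2.imwrite("pics/s17.png",im[:,:,::-1]);cv2.imwrite("pics/s17z.png",cv2.resize(im[200:310,240:350,::-1],None,fx=5,fy=5,interpolation=cv2.INTER_CUBIC))
s=ctrl.get_state();print(s["tcp_pos"])
E
```

```text
clock: 28.3
tcp_pos: [0.549, -0.157, 0.1962]
eef_rot: [0.997, -0.076, 0.0, 0.0]
contact_force: [0.9, 0.3, -0.5]
finger_gap: -0.0004
[ 0.54874304 -0.15682756  0.19544308]
```

View pics/w17.png

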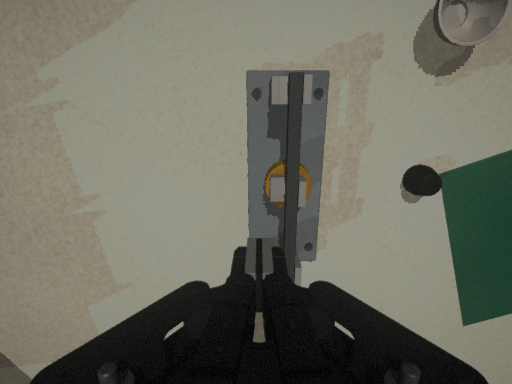

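View pics/s17z.png

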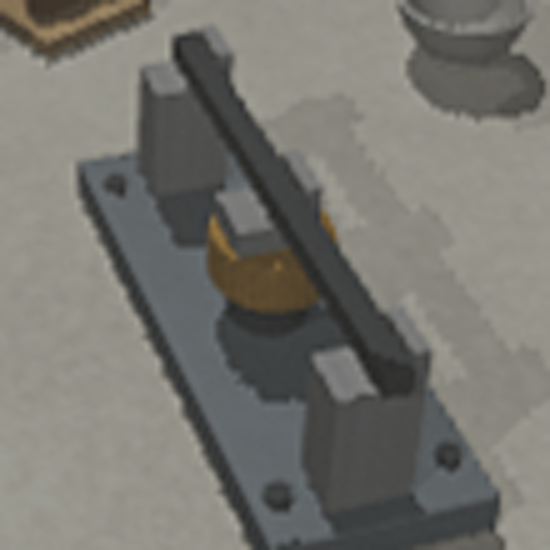

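```bash
python3 -m handwheel '[[0,0,0,2.5,3,0,0],[0,0,0,5,6,0,0],[0,0,0,5,6,0,0],[0,0,0,5,6,0,0],[0,0,0,5,6,0,0],[0,0,0,5,6,0,0],[0,0,0,5,6,0,0],[0,0,0,5,6,0,0]]';  python3 - <<'E'
from h import *
m=ctrl.camera_model("wrist");im=ctrl.snapshot("wrist"); cv2.imwrite("pics/w18.png",im[:,:,::-1]); np.savez("w18.npz",mtx=m["mtx"],pose=m["pose"])
cv2.imwrite("pics/w18z.png",cv2.convertScaleAbs(cv2.resize(im[5:245,205:305,::-1],None,fx=5,fy=2.5,interpolation=cv2.INTER_CUBIC),alpha=1.6))
E
```

```text
clock: 29.4
tcp_pos: [0.5897, -0.2237, 0.1963]
eef_rot: [0.997, -0.076, 0.0, -0.0]
contact_force: [0.7, 0.5, -0.2]
finger_gap: 0.0
```

View pics/w18.png

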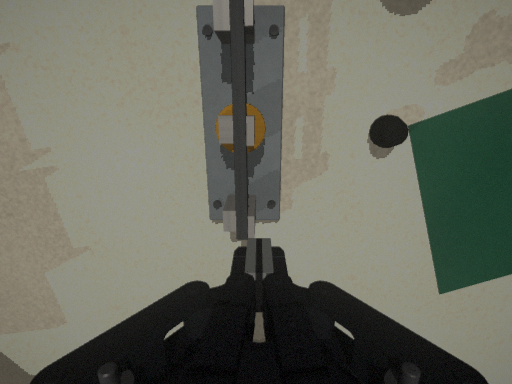

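View pics/w18z.png

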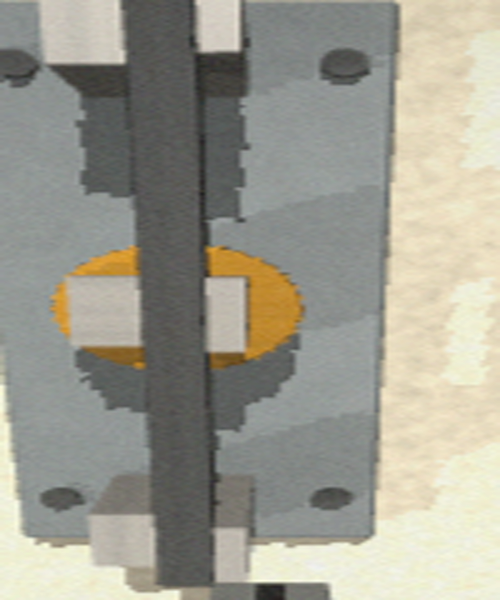

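Run:
```python
from h import *
m=dict(np.load("w18.npz"));g=cv2.cvtColor(cv2.imread("pics/w18.png"),cv2.COLOR_BGR2GRAY).astype(np.float32)
H=np.array([.5862,-.1628]);a=np.radians(-8.65);R=np.array([[np.cos(a),-np.sin(a)],[np.sin(a),np.cos(a)]])
Z=lambda p:np.float64(p)/[5,2.5]+[205,5]-.4
for n,(A,B),z in(("bar front",Z([[123,10],[157,580]]),.084),("bar front L",Z([[124,10],[132,150]]),.084),("bar front M",Z([[139,270],[146,360]]),.084),("bar front R",Z([[151,480],[157,580]]),.084),
 ("cheekfront L",Z([[195,2],[196,48]]),.087),("cheekfront M",Z([[205,282],[208,345]]),.087),("cheekfront R",Z([[213,530],[213,575]]),.087),
 ("cheekback L",Z([[243,2],[244,48]]),.087),("cheekback M",Z([[246,282],[246,348]]),.087),("cheekback R",Z([[248,530],[248,572]]),.087),
 ("plateR",Z([[397,10],[374,530]]),.018),("plateL",Z([[0,340],[25,530]]),.018)):
    e,r=edge(g,A,B,2.5);c=plane("wrist",e,z,m);print(n,((c[:,:2]-H)@R*1000).round(1).tolist(),"az %.2f"%az(c[0]-c[1]),r.round(2))
e=plane("wrist",[[237.5,239.5]],.084,m);print("R end",(e[:,:2]-H)@R)
```

```text
bar front [[-12.8, 95.3], [-12.2, -107.4]] az 81.54 0.13
bar front L [[-12.1, 95.3], [-13.3, 54.7]] az 79.64 0.11
bar front M [[-12.1, 15.7], [-12.7, -16.3]] az 80.25 0.09
bar front R [[-12.3, -63.6], [-12.2, -107.4]] az 81.49 0.11
cheekfront L [[-0.2, 96.6], [-0.4, 84.0]] az 80.58 0.04
cheekfront M [[-0.1, 11.7], [-0.2, -10.4]] az 81.20 0.06
cheekfront R [[0.2, -83.7], [-0.1, -103.7]] az 80.46 0.04
cheekback L [[6.6, 96.6], [6.6, 84.0]] az 81.60 0.02
cheekback M [[6.8, 11.7], [6.6, -11.5]] az 80.94 0.01
cheekback R [[8.7, -83.9], [6.9, -102.3]] az 75.90 0.1
plateR [[37.7, 114.1], [37.9, -112.9]] az 81.41 0.11
plateL [[-52.1, -17.1], [-51.9, -112.8]] az 81.49 0.11
R end [[-0.01076913 -0.11081242]]
```

```bash
python3 -m handwheel '[[0,0,0,-0.6,-4,0,0],[0,0,0,-1.2,-9,0,0],[0,0,0,-1.2,-9,3,0],[0,0,0,-1.2,-9,6,0],[0,0,0,-1.2,-9,7.2,0],[0,0,0,-1.2,-9,7.2,0],[0,0,0,-1.2,-9,7.2,0],[0,0,0,-1.2,-9,7.2,0]]';  python3 - <<'E'
from h import *
m=ctrl.camera_model("wrist");im=ctrl.snapshot("wrist"); cv2.imwrite("pics/w19.png",im[:,:,::-1]); np.savez("w19.npz",mtx=m["mtx"],pose=m["pose"])
cv2.imwrite("pics/w19z.png",cv2.convertScaleAbs(cv2.resize(im[60:250,190:320,::-1],None,fx=4,fy=3,interpolation=cv2.INTER_CUBIC),alpha=1.6))
E
```

```text
clock: 30.45
tcp_pos: [0.5918, -0.1332, 0.1251]
eef_rot: [0.997, -0.076, 0.001, 0.0]
contact_force: [-0.6, 0.2, -0.8]
finger_gap: 0.0001
```

View pics/w19z.png

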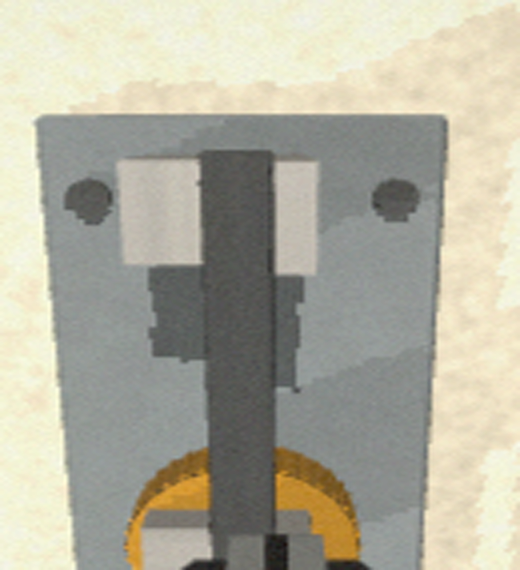

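Run:
```python
from h import *
m=dict(np.load("w19.npz"));g=cv2.cvtColor(cv2.imread("pics/w19.png"),cv2.COLOR_BGR2GRAY).astype(np.float32)
H=np.array([.5862,-.1628]);a=np.radians(-8.6);R=np.array([[np.cos(a),-np.sin(a)],[np.sin(a),np.cos(a)]])
Z=lambda p:np.float64(p)/[4,3]+[190,60]-.4
for n,(A,B),z in(("bar front L",Z([[200,152],[203,262]]),.084),("front gap",Z([[204,270],[206,360]]),.084),("front low",Z([[207,365],[210,450]]),.084),
 ("barback gap",Z([[273,280],[273,385]]),.084),("barback low",Z([[273,390],[273,450]]),.084),("cheekfront L",Z([[273,160],[274,270]]),.087),("cheekback L",Z([[317,165],[315,270]]),.087),("end",Z([[203,152],[270,152]]),.084),
 ("plateR",Z([[446,130],[420,540]]),.018)):
    e,r=edge(g,A,B,2.5);c=plane("wrist",e,z,m);print(n,e.round(1).tolist(),((c[:,:2]-H)@R*1000).round(1).tolist(),"az %.2f"%az(c[0]-c[1]),r.round(2))
```

```text
bar front L [[239.3, 110.3], [239.9, 146.9]] [[-12.3, 108.9], [-12.5, 85.4]] az 80.86 0.07
front gap [[240.3, 149.6], [240.4, 179.6]] [[-12.3, 83.7], [-12.7, 62.8]] az 80.35 0.04
front low [[240.5, 181.3], [241.8, 209.6]] [[-12.6, 61.6], [-12.2, 40.4]] az 82.48 0.11
barback gap [[258.7, 152.9], [258.7, 187.9]] [[0.1, 81.4], [0.0, 56.7]] az 81.25 0.04
barback low [[258.5, 189.6], [258.5, 209.6]] [[-0.1, 55.5], [-0.1, 40.3]] az 81.17 0.04
cheekfront L [[258.1, 112.9], [258.6, 149.6]] [[-0.2, 107.3], [0.0, 84.1]] az 81.98 0.1
cheekback L [[268.7, 114.6], [268.8, 149.6]] [[6.5, 106.3], [6.8, 84.1]] az 82.02 0.04
end [[240.4, 109.5], [257.1, 109.6]] [[-11.6, 109.3], [-0.8, 109.3]] az 171.22 0.03
plateR [[301.7, 103.0], [295.5, 239.6]] [[37.6, 113.6], [37.6, -18.6]] az 81.41 0.09
```

```bash
python3 -m handwheel '[[0,0,0,0,0,-3,0],[0,0,0,0,0,-7,0],[0,0,0,-3,0,-10,0],[0,0,0,-6,4,-12,0],[0,0,0,-10,8,-12,0],[0,0,0,-10,10,-12,0],[0,0,0,-10,10,-12,0],[0,0,0,-10,10,-12,0]]';  python3 - <<'E'
from h import *
im=ctrl.snapshot("side"); cv2.imwrite("pics/s20.png",im[:,:,::-1]);cv2.imwrite("pics/s20z.png",cv2.resize(im[200:310,240:350,::-1],None,fx=5,fy=5,interpolation=cv2.INTER_CUBIC))
E
```

```text
clock: 31.5
tcp_pos: [0.4779, -0.216, 0.2443]
eef_rot: [0.997, -0.075, 0.0, -0.0]
contact_force: [0.3, 0.1, -0.6]
finger_gap: -0.0
```

View pics/s20.png

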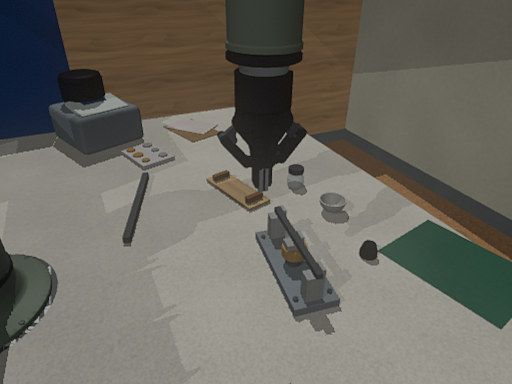

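View pics/s20z.png

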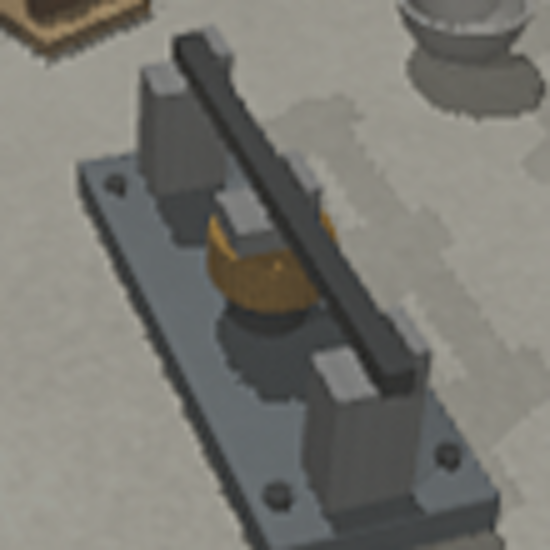

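The bar lies on all three rests. The jar (296,177), pot (333,203) and loupe (369,250) are where they started, and the robot is clear of everything.

```bash
python3 -c "
from bench import ctrl
ctrl.sign_off()"
```

```text
the job is handed in; nothing more can be done
```

The job is handed in at about 31.5 s. The middle rest is set, and the bar lies centrally on the three rests and, within what I could measure, flat against all three cheeks.

- **Middle rest:** I gripped the collar at 60 N and turned it clockwise by about 129° in one grip, following the thread down. Afterwards its edges read within about 0.3–0.7° of the stand's row, mostly slightly past the set angle. Its cheek stands in line with the left rest's cheek. Its height was not measured directly; it follows from the thread and the angle.
- **Bar:** I took the smaller bar from the cradle, gripping it at 70 N. I set it down with about 6–9 N on the stand, then pushed it back at the middle with closed fingers until it stopped, at about 10 N.
- **Last checks:**
  - **Position along the row:** the bar is within about 1 mm of central.
  - **Left cheek:** the bar's back face is flush with it; both read 0.0 mm from the cheek plane, give or take 0.2 mm.
  - **Middle and right cheeks:** no gap showed from above. The bar's front face read 12.1–12.8 mm in front of the cheek plane, against 12 for a perfect fit.
  - **Jar, loupe and pot:** unmoved.
- **Where readings disagreed:** one fit along the bar's front edge hinted at up to 0.6 mm of slant, but the close view of the left end did not show it. The right end was only checked from farther away. One edge reading of the right rest's cheek was unreliable and I discarded it.

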